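# Move the pastry sign from the sloped rack to its foot

## Robot

A 6-joint arm with a two-finger parallel gripper is mounted at the origin on the work surface. World frame = base frame: x ahead of the robot, y to its left, z up, the work surface at z = 0. Lengths are in m, angles in rad, forces in N, time in s.
With the tool pointing down it reaches from about 0.35 to 0.775 m from the base axis. Payload 5.5 kg.
Tool frame: the origin (TCP) lies between the finger pads; the fingertips stand 17 mm ahead of it and the grasp point (between the pads) lies 2 mm behind it (env.finger_overhang is the distance from the TCP to the fingertips, in m); z points along the fingers, y is the line along which they close (so a half turn about z gives the same grasp; the last joint's range is limited). The gripper opens to 85 mm and grips with 20 to 120 N. Pads are 22 mm wide; open, the fingers measure 114 mm over their backs; the gripper's body (76 mm by 85 mm) begins 54 mm behind the grasp point. The pads swing forward as they close: fully open they stand 13 mm farther back than shut.
Start: joints at [-0.14, 0.313, 0.046, 1.304, 0, 1.431], TCP at [0.575, -0, 0.248] pointing down, gripper open.
Joint ranges: [-2.76, 2.76], [-0.86, 1.69], [-1.03, 1.26], [-2.2, 2.34], [-1.47, 1.5], [-3.14, 3.14]. Speed limits (rad/s): [2.57, 2.57, 3.14, 3.14, 3.14, 3.14].

## Interface

Orientations are given as a unit quaternion [w, x, y, z].
In Python, from workcell import env gives the robot as it stands. The module is installed in compiled form; this text tells all that it offers.
- The arm moves only by the shell command python3 -m pendant 'ROWS' [FORCE]. ROWS is JSON, a list of rows, each a list of 5 numbers: the gripper's target within -1 to 1 (fully open at 1, half-way at 0, shut at -1), then the shift along the tool's x, y, z in m, then the turn about the tool's z in rad. A call has 1 to 8 rows; each row shifts and turns the commanded pose from where the row before left it, along the tool's axes as they then stand; what a row does not reach is not made up. A row lasts 1/8 s, in which the tool goes at most 62.5 mm and 10.7 degrees, less where a joint would pass 70% of its speed; a pose out of reach is approached as far as the arm can. A call with a gripper value outside its range is refused whole. The fingers move at their own pace and stop on an object; FORCE is the grip in N (left out, the last holds). Time passes only in rows, so rows that do not move let the fingers close. It gives the time, the measured TCP pose, the force, the opening and the grip force at its end, in the units of the state.
- env.get_state(): the state, without advancing time (a new reading comes with each control period).
- env.read_camera(name): name is "scene" or "side" or "wrist"; returns the picture (384x512x3 uint8, red, green, blue); there is no depth.
- env.calibration(name): a dict with "K" (3x3 intrinsics, pixels), "T" (4x4, takes a point from camera to world coordinates); the wrist camera has in their place "tool_from_camera" (4x4, takes a point from camera to tool coordinates, whose origin is the TCP and whose axes are the flange's). Camera axes: x right, y down, z forward; pixel columns grow to the right and rows downward; lengths in m; the calibration is good to about 2 mm. The wrist camera is an equidistant fisheye: a pixel r from the principal point sees the ray r / f radians off the axis. A picture is of the moment at which its call begins: read the wrist's pose just before it. calibration takes no time and is no camera call.
- env.hand_in(): hands the job in; it is judged then, once.
Trained networks look in the newest picture that a camera, given by its name, has taken for a name from the list of things; names that differ only in an ending like _2 or _b are one class to them, and where a whole thing is asked for, a point or a joint stands for the part that bears it (a point fixed in the world has none). Each returns a list of dicts, best first, with "score" (0 to 1); they miss things now and then, are a little off and sometimes report something else, mostly with a low value. They report only what shows in the picture. A call takes as long as a camera call. They do not tell look-alikes from the thing itself.
- env.recognise(camera, label): "centre" ([column, row] in pixels, amid what is visible of it).
The state is a dict: "clock": time; "joint_pos": joint angles; "qvel": joint speeds; "tau": joint torques, N m; "tcp_pos": TCP position; "orientation": TCP orientation; "wrist_force": force on the tool from outside, world axes, zero at the start; "ft_torque": the same for the moment, N m; "finger_gap": finger opening in m; "grip_force": force on a finger pad.
Only numpy, scipy, OpenCV 4.12 (cv2) and the standard library are available. Lean on these libraries where they do the work, as an engineer would, in place of code of your own. Each camera call takes 0.05 s, during which the arm holds its last target. There are 200 camera calls.

## Task

The black-faced sign board leans flat against the white sloped display rack. Slide it along the ledge until one end sticks out past the end of the rack far enough to pinch it front and back, then lift it off by that end, lower it (don't drop it) bevelled edge down all the way into the groove of the empty brass sign foot, roughly centred along it, and let go so that it stands upright. Never let the board fall onto the counter, and leave the other sign, the bun plate and the jam jar where they are.

Things in the scene. Friction and masses are not known exactly. Their poses are not given: they have to be found in the camera images.
- board_center (a point): Centre of the loose sign board: flat, wooden, black faces with an orange dot, 180 mm wide, 110 high, 12 thick, 0.14 kg. x: its thickness, y: its width, z: up within the board, from its bevelled bottom edge to its top. At first its back lies flat on the rack's deck, 28 degrees from vertical, its bottom on the ledge, no end sticking out. With up to 60 mm of it out past the rack it stays put.
- board_bottom (a point): Middle of the board's bottom edge, 55 mm from its centre; same axes. Over the lowest 30 mm both faces taper evenly, so the bottom edge is 4 mm thick. The board slides along the ledge under a push of 1 to 3 N on its end face; push low, 15 to 40 mm from the bottom edge (measured along the board), so that it does not tip about the rack's end.
- rack_ledge (a point): Fixed white sloped rack with a steel ledge, 260 mm long. Point: half-way along the line where deck face meets ledge, 70 mm above the counter. Axes: z up, y along the rack, x level, away from the robot. The deck leans 28 degrees from vertical, its top towards the robot: the face runs up along (-sin 28, 0, cos 28) and looks along (cos 28, 0, sin 28). The ledge stands out 18 mm square to the deck.
- rack_top (a point): Middle of the top edge of the deck's face, 125 mm up the slope from the ledge line, so 15 mm beyond the board's top edge. Deck and ledge are 8 mm thick. Both ends of the rack (130 mm either side of the middle) are open: nothing stands beside or behind the deck there; its legs and base lie within 70 mm of the middle. Either end may be used.
- holder_slot (a point): Middle of the groove floor of the fixed, empty brass sign foot, 12 mm above the counter, left or right of the rack. Axes: y along the groove, x across, z up. The foot is 75 mm across, 130 mm along, 50 mm high; the groove is open at both ends. Seated, the board's bottom edge stands on this floor, its centre 55 mm above this point; either face may look either way.
- holder_rim (a point): Middle of the groove's mouth, 38 mm above its floor. The groove is 6.5 mm wide at its floor and 14.5 mm wide 30 mm above it (the board's own taper with 1.25 mm play on each side), then flares to 22.5 mm at this rim.
- other_sign: Bystander: a small sign, 100 mm wide, already standing in a loose dark steel foot 80 x 75 mm, 114 mm high in all. Origin at the centre of its underside, y along the sign. On the other side of the rack from the brass foot.
- bun_plate: Bystander: white plate of 130 mm diameter with a bun on it, 56 mm high. Origin at the centre of its underside.
- jam_jar: Bystander: red jam jar, 64 mm diameter, 85 mm high. Origin at the centre of its underside.
There are look-alikes about, which are no part of the job. There is more than one size of the part that bears board_center; the job needs the smaller. Of the things that look like the part that bears holder_slot, the larger one is meant.

How it is judged:
By the outcome, as a careful person would: the job done as asked, in the order asked, and still so for the second after the job is handed in, with the robot touching nothing.
It also fails if it takes over 64 s, if anything falls off the work surface, if the arm or the gripper's body presses on something with over 40 N, if the wrist force passes 120 N, or if a joint passes its speed limit or range.

## Working session

There is one attempt and no reset: what is moved stays moved. The work goes in short steps, Python scripts to look and compute and a shell command to move; the robot and the scene stay as the last step left them, time stands still between calls to the robot, and variables do not carry over. Pictures are saved under pics/ and viewed, at most 10 in all, crops included, and the job is handed in when it is done.

```bash
mkdir -p pics; python3 - <<'E'
from workcell import env
import cv2,numpy as np
np.set_printoptions(precision=4,suppress=True)
s=env.get_state();print(s['tcp_pos'],s['orientation'],s['clock'])
ims=[]
for c in ['scene','side']:
    im=env.read_camera(c);cv2.imwrite(f'pics/{c}0.png',im[...,::-1]);
    k=env.calibration(c);print(c,k['K'].tolist(),k['T'].round(4).tolist())
    for l in ['board_center','board_bottom','rack_ledge','rack_top','holder_slot','holder_rim','other_sign','bun_plate','jam_jar']:
        print(l,[(np.round(d['centre'],1).tolist(),round(d['score'],2)) for d in env.recognise(c,l)])
im=np.vstack([cv2.imread('pics/scene0.png')])
cv2.imwrite('pics/s0.png',cv2.resize(im,(800,600)))
cv2.imwrite('pics/d0.png',cv2.resize(cv2.imread('pics/side0.png'),(800,600)))
E
```

```text
[0.5745 0.0001 0.2474] [-0.0007  0.7071  0.7071 -0.0006] 0.0
scene [[362.440439850015, 0.0, 260.82022411783475], [0.0, 362.440439850015, 190.87587008410821], [0.0, 0.0, 1.0]] [[-0.6509, 0.5033, -0.5684, 1.0713], [0.7591, 0.4416, -0.4783, 0.4403], [0.0103, -0.7427, -0.6695, 0.7406], [0.0, 0.0, 0.0, 1.0]]
board_center [([270.7, 155.9], 0.82), ([251.4, 199.9], 0.65)]
board_bottom [([271.0, 156.4], 0.83), ([255.0, 202.6], 0.55)]
rack_ledge [([245.4, 220.6], 0.87)]
rack_top [([246.4, 226.4], 0.69)]
holder_slot [([377.7, 267.4], 0.85), ([356.7, 318.0], 0.69)]
holder_rim [([357.7, 314.0], 0.82), ([378.6, 272.3], 0.8)]
other_sign [([174.3, 158.0], 0.95)]
bun_plate [([182.6, 253.2], 0.72), ([174.2, 157.9], 0.47)]
jam_jar [([256.5, 298.8], 0.95)]
side [[490.62264630318913, 0.0, 253.13830613001804], [0.0, 490.62264630318913, 201.60920718095377], [0.0, 0.0, 1.0]] [[0.6973, -0.4237, 0.5782, -0.1578], [-0.7165, -0.435, 0.5454, -0.6683], [0.0204, -0.7945, -0.6069, 0.8801], [0.0, 0.0, 0.0, 1.0]]
board_center [([241.1, 326.0], 0.73), ([260.4, 188.3], 0.47)]
board_bottom [([238.3, 325.0], 0.87), ([258.8, 187.7], 0.49)]
rack_ledge [([260.2, 226.0], 0.92)]
rack_top [([265.4, 227.7], 0.8)]
holder_slot [([159.6, 195.1], 0.96), ([190.9, 174.3], 0.76)]
holder_rim [([155.8, 197.1], 0.87), ([186.7, 175.6], 0.75)]
other_sign [([367.2, 307.0], 0.73)]
bun_plate [([325.5, 215.6], 0.8)]
jam_jar [([260.6, 170.9], 0.68)]
```

View pics/s0.png

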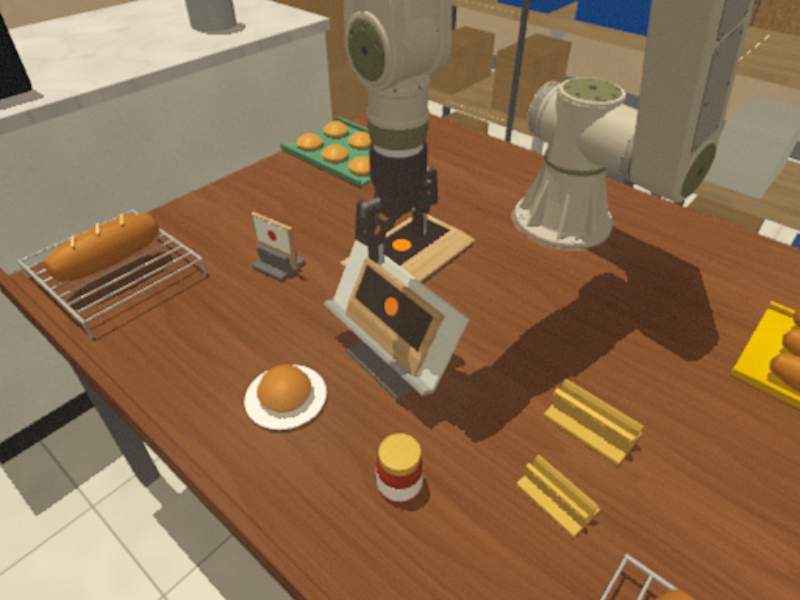

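View pics/d0.png

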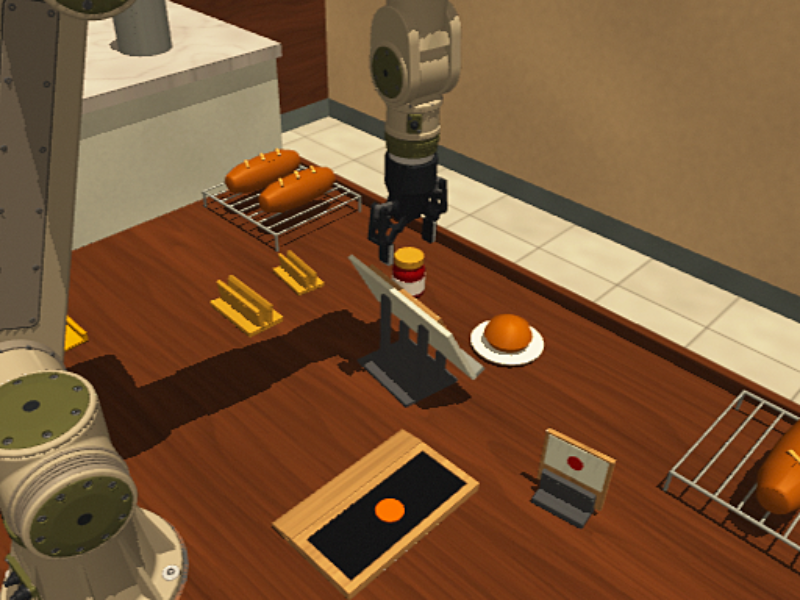

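The scene view (800x600) shows two black-faced boards. The one leaning on the rack is at (391,307); the other is larger and lies flat on a wooden tray at (402,245). I want the one on the rack: it is the smaller, and it leans as described. There are also two brass feet, at (595,420) and (558,495). The first looks larger, so it should be the target. I'll check both in enlarged crops.

```bash
python3 - <<'E'
import cv2,numpy as np
s=cv2.imread('pics/scene0.png');d=cv2.imread('pics/side0.png')
def crop(im,x,y,w,h,k):
    c=cv2.resize(im[y:y+h,x:x+w],None,fx=k,fy=k,interpolation=cv2.INTER_CUBIC)
    for i in range(x-x%10+10,x+w,10): cv2.line(c,((i-x)*k,0),((i-x)*k,6),(0,255,0),1); cv2.putText(c,str(i),((i-x)*k-10,16),0,.35,(0,255,0),1)
    for i in range(y-y%10+10,y+h,10): cv2.line(c,(0,(i-y)*k),(6,(i-y)*k),(0,255,0),1); cv2.putText(c,str(i),(8,(i-y)*k+4),0,.35,(0,255,0),1)
    return c
cv2.imwrite('pics/c1.png',np.hstack([crop(s,203,145,100,110,4),crop(d,215,155,100,110,4)]))
cv2.imwrite('pics/c2.png',np.hstack([crop(s,322,238,100,110,4),crop(d,125,145,100,110,4)]))
E
```

```text
(no output)
```

View pics/c1.png

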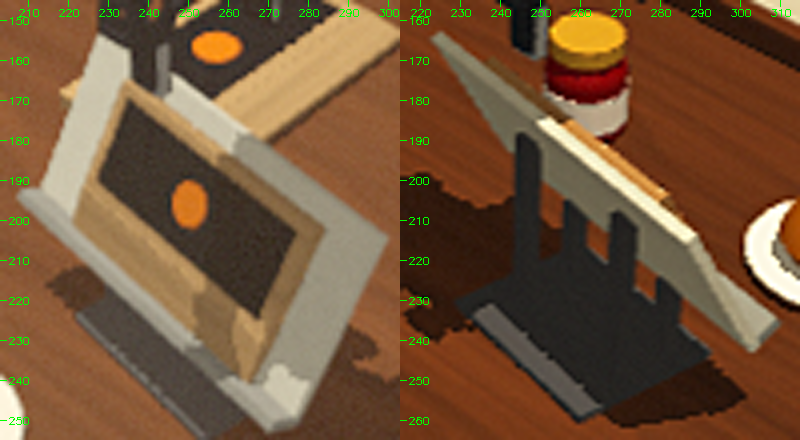

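View pics/c2.png

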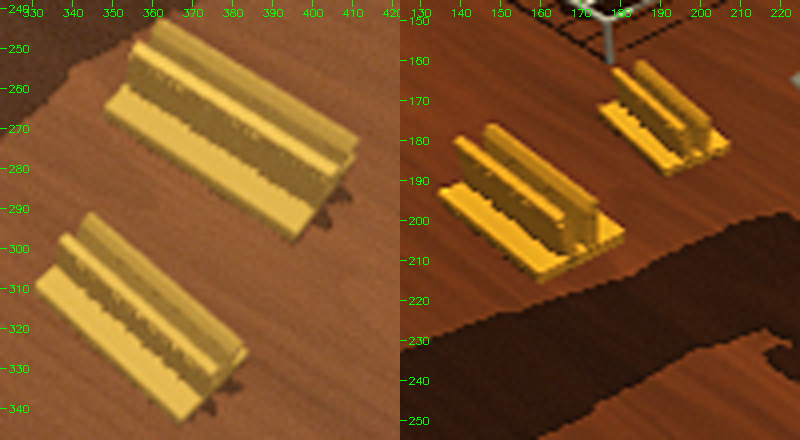

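The crops confirm the target board: dot at scene (250,195.5), resting on the rack. They also confirm the larger foot, with scene centre (379,271), since its edges are clearly longer than those of the one at (357,317). Next I'll fit poses from the corner pixels.

```bash
cat > h.py <<'E'
from workcell import env
import numpy as np
from scipy.optimize import least_squares
np.set_printoptions(precision=4,suppress=True)
C={c:env.calibration(c) for c in('scene','side')}
def proj(c,p):
    T=np.array(C[c]['T']);q=(np.asarray(p)-T[:3,3])@T[:3,:3];q=q@np.array(C[c]['K']).T
    return q[...,:2]/q[...,2:]
def place(v,p):
    c,s=np.cos(v[2]),np.sin(v[2]);return [v[0]+c*p[0]-s*p[1],v[1]+s*p[0]+c*p[1],p[2]]
a=np.radians(28);U=np.array([-np.sin(a),0,np.cos(a)]);N=np.array([np.cos(a),0,np.sin(a)]);Y=np.array([0,1,0.])
L=np.array([0,0,.07])
def fit(obs,x0):
    f=lambda v:np.concatenate([proj(c,place(v,fn(v)))-np.array(px) for c,fn,px in obs])
    r=least_squares(f,x0,loss='soft_l1');print('fit',r.x,'\nres',r.fun.reshape(-1,2).round(1).tolist());return r.x
E
python3 - <<'E'
from h import *
P=lambda y,u,n:(lambda v:L+Y*y+U*u+N*n)
rack=fit([('scene',P(.13,.125,0),(300,205)),('scene',P(.13,0,.018),(275.5,249)),('scene',P(-.13,0,.018),(207.5,194)),
 ('side',P(.13,.125,-.004),(222.5,163)),('side',P(-.13,.125,-.004),(287.5,214)),('side',P(-.13,-.008,-.008),(302.5,242))],[.6,0,0])
B=lambda y,u,n:(lambda v:L+Y*(y+v[3])+U*u+N*n)
# board y offset with rack fixed
f=[('scene',(.0,.055,.012),(250,195.5)),('scene',(-.09,.11,.012),(235,166)),('scene',(.09,.11,.012),(284.5,203.5))]
for c,p,px in f:
    print([ (proj(c,place(rack,L+Y*(p[0]+o)+U*p[1]+N*p[2]))-px).round(1).tolist() for o in(-.01,0,.01)])
F=lambda sx,sy,k:(lambda v:[sx*.0375,sy*.065,v[4]]) if k=='t' else (lambda v:[sx*.0375,sy*.065,0]) if k=='b' else (lambda v:[sx*v[3],sy*.065,.05])
foot=fit([('scene',F(1,-1,'t'),(348,266)),('scene',F(1,1,'b'),(397,298)),('side',F(-1,1,'t'),(135,192.5)),('side',F(-1,-1,'b'),(160,215)),('side',F(1,-1,'t'),(181,202.5)),
('scene',F(1,-1,'w'),(355,250)),('scene',F(1,1,'w'),(404,282)),('scene',F(-1,-1,'w'),(362,242.5)),('scene',F(-1,1,'w'),(411,272)),
('side',F(-1,1,'w'),(139,179.5)),('side',F(-1,-1,'w'),(165.5,201.5)),('side',F(1,1,'w'),(148,175.5)),('side',F(1,-1,'w'),(174,195.5))],[.6,.3,0,.02,.01])
E
```

```text
fit [ 0.6132 -0.0027 -0.1252] 
res [[-0.1, -1.1], [-1.4, 1.6], [-0.0, -0.3], [-1.3, 0.8], [0.1, -0.6], [-0.4, -0.2]]
[[-5.3, 3.4], [-2.7, 5.5], [0.0, 7.6]]
[[-5.7, -3.6], [-3.3, -1.8], [-0.8, 0.1]]
[[-6.1, -5.0], [-3.0, -2.8], [0.1, -0.5]]
fit [ 0.4831  0.3222 -0.034   0.0162  0.0104] 
res [[-0.8, -0.8], [-2.2, 1.6], [-0.8, 0.6], [0.2, 1.3], [0.2, -0.0], [-0.2, -0.0], [1.0, -0.7], [-0.2, -0.1], [0.5, 0.4], [-0.3, -0.1], [-0.7, -2.4], [-0.0, -0.3], [0.2, -1.0]]
```

```bash
cat > w.py <<'E'
from h import *
import sys
R=[.6132,-.0027,-.1252];F=[.4831,.3222,-.034]
s=env.get_state()
def loc(v,p):
    d=p[:2]-np.array(v[:2]);c,n=np.cos(v[2]),np.sin(v[2]);return np.array([c*d[0]+n*d[1],-n*d[0]+c*d[1],p[2]])
p=np.array(s['tcp_pos'])
from scipy.spatial.transform import Rotation as Ro
q=s['orientation'];M=Ro.from_quat([*q[1:],q[0]]).as_matrix()
print('t',s['clock'],'rack',loc(R,p),'foot',loc(F,p),'yaw(tool x from +y)',-np.arctan2(M[0,0],M[1,0]),'tilt',M[:,2])
print('F',np.array(s['wrist_force']),'tq',np.array(s['ft_torque']),'gap',s['finger_gap'],'grip',s['grip_force'])
E
python3 -m pendant '[[-1,0,0,0,0.125],[-1,-0.05,0.024,0,0],[-1,-0.053,0.023,0,0],[-1,0,0,0.05,0],[-1,0,0,0.05,0],[-1,0,0,0,0]]' 40; python3 w.py
```

```text
clock: 1.75
tcp_pos: [0.6055, -0.1073, 0.144]
orientation: [-0.004, 0.75, 0.661, -0.002]
wrist_force: [-0.2, -0.0, -0.0]
finger_gap: 0.0
grip_force: 0.0
t 1.75 rack [ 0.0054 -0.1048  0.144 ] foot [ 0.1369 -0.4251  0.144 ] yaw(tool x from +y) -0.1254757280412576 tilt [-0.0089  0.0029 -1.    ]
F [-0.2259 -0.0249 -0.0061] tq [0.0259 0.0635 0.0588] gap 2.952359420827399e-05 grip 0.0
```

```bash
python3 -m pendant '[[-1,0,0.002,0.025,0],[-1,0,0,0.012,0],[-1,0,0,0,0]]'; python3 w.py; python3 - <<'E'
from h import *
import cv2
s=env.read_camera('scene');d=env.read_camera('side')
f=lambda im,x,y:cv2.resize(im[y:y+150,x:x+100,::-1],None,fx=4,fy=4,interpolation=cv2.INTER_CUBIC)
cv2.imwrite('pics/p1.png',np.hstack([f(s,200,110),f(d,220,110)]))
E
```

```text
clock: 2.12
tcp_pos: [0.6109, -0.1081, 0.112]
orientation: [0.0, 0.75, 0.662, 0.0]
wrist_force: [0.3, 0.1, 0.6]
finger_gap: -0.0
grip_force: 0.0
t 2.125 rack [ 0.0109 -0.1049  0.112 ] foot [ 0.1424 -0.4258  0.112 ] yaw(tool x from +y) -0.12463238093359358 tilt [ 0.0001 -0.     -1.    ]
F [0.2514 0.0825 0.5763] tq [-0.0085  0.0256 -0.0063] gap -1.3974600231290202e-05 grip 0.0
```

View pics/p1.png

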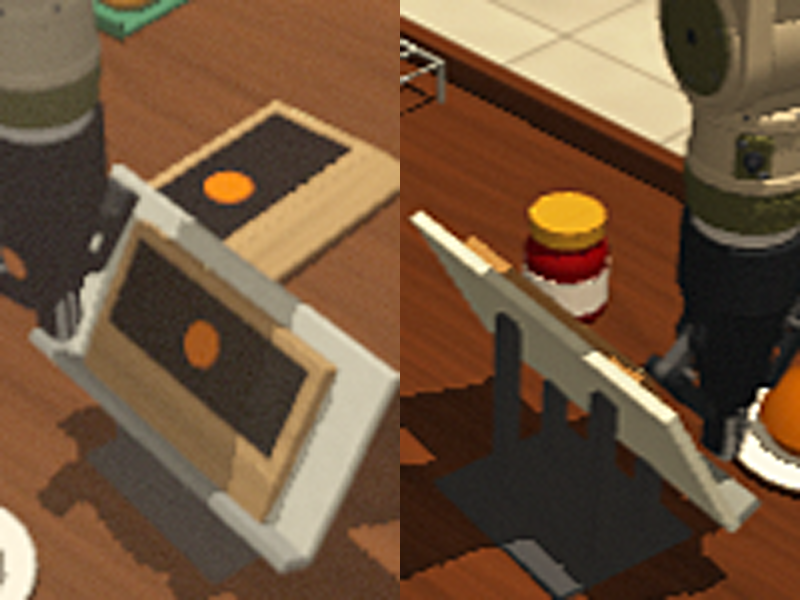

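The closed fingertips, at crop (62,335), sit just beyond the board's near end, above the ledge. I'll lower slightly and push.

```bash
python3 -m pendant '[[-1,0,-0.003,0.004,0],[-1,0.008,0,0,0],[-1,0.010,0,0,0],[-1,0.010,0,0,0],[-1,0.010,0,0,0],[-1,0.010,0,0,0],[-1,0,0,0,0]]'; python3 w.py
```

```text
clock: 3.1
tcp_pos: [0.6137, -0.059, 0.1072]
orientation: [-0.0, 0.749, 0.662, 0.0]
wrist_force: [-0.6, 0.8, -0.3]
finger_gap: -0.0002
grip_force: 0.0
t 3.1 rack [ 0.0076 -0.0558  0.1072] foot [ 0.1435 -0.3766  0.1072] yaw(tool x from +y) -0.1235299541687444 tilt [-0.0003  0.0007 -1.    ]
F [-0.6127  0.7878 -0.2953] tq [ 0.0646 -0.038  -0.0332] gap -0.00020148395373789573 grip 0.0
```

```bash
cat > dot.py <<'E'
from h import *
import cv2
R=[.6132,-.0027,-.1252]
im=env.read_camera('scene');h=cv2.cvtColor(im,cv2.COLOR_RGB2HSV)
m=cv2.inRange(h,(5,170,90),(20,255,255));m[:185]=0;m[250:]=0;m[:,:215]=0;m[:,320:]=0
n,l,st,c=cv2.connectedComponentsWithStats(m);k=1+st[1:,4].argmax();print('dot',c[k],st[k,4])
cv2.imwrite('pics/tmp.png',im[...,::-1])
# end corner + dot both: y offset from column
D=.075
r=least_squares(lambda v:proj('scene',place(R,L+Y*v[0]+U*v[1]+N*.012))-c[k],[.0,.06]);print('board y,u',r.x)
E
python3 dot.py
```

```text
dot [262.3368 205.9789] 95
board y,u [0.0471 0.0695]
```

```bash
python3 - <<'E'
from h import *
import cv2
R=[.6132,-.0027,-.1252]
im=cv2.imread('pics/tmp.png');k=6;x,y=215,155
c=cv2.resize(im[y:y+100,x:x+100],None,fx=k,fy=k,interpolation=cv2.INTER_CUBIC)
def dr(p,col):
    q=(proj('scene',place(R,p))-[x,y]+.5)*k;cv2.circle(c,tuple(int(v) for v in q),3,col,-1)
for yy in(.11,.12,.13,.14,.15):dr(L+Y*yy+U*.11+N*.012,(0,255,0))
for yy in(.11,.12,.13,.14,.15):dr(L+Y*yy+U*.03+N*.012,(0,255,0))
for u in (0,.0625,.125):dr(L+Y*.13+U*u,(255,0,0))
cv2.imwrite('pics/p2.png',c)
E
```

```text
(no output)
```

View pics/p2.png

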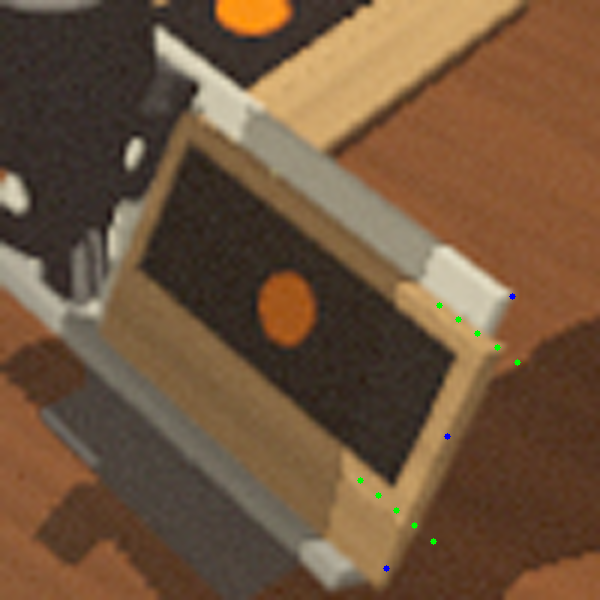

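Green marks show the board's end at about y=0.138, 8 mm past the rack. The dot is at crop (287,308). I'll push 46 mm more.

```bash
python3 -m pendant '[[-1,0.010,0,0,0],[-1,0.010,0,0,0],[-1,0.010,0,0,0],[-1,0.010,0,0,0],[-1,0.006,0,0,0],[-1,0,0,0,0]]'; python3 w.py; python3 dot.py; python3 - <<'E'
from h import *
import cv2
R=[.6132,-.0027,-.1252]
im=cv2.imread('pics/tmp.png');k=5;x,y=215,150
c=cv2.resize(im[y:y+120,x:x+120],None,fx=k,fy=k,interpolation=cv2.INTER_CUBIC)
def dr(p,col):
    q=(proj('scene',place(R,p))-[x,y]+.5)*k;cv2.circle(c,tuple(int(v) for v in q),3,col,-1)
for u in(.02,.11):
  for yy in(.17,.18,.19):dr(L+Y*yy+U*u+N*.012,(0,255,0))
for u in (0,.0625,.125):dr(L+Y*.13+U*u,(255,0,0))
cv2.imwrite('pics/p3.png',c)
E
```

```text
clock: 3.9
tcp_pos: [0.6194, -0.0138, 0.1072]
orientation: [-0.0, 0.75, 0.662, 0.0]
wrist_force: [-0.1, -0.2, -1.9]
finger_gap: -0.0002
grip_force: 0.0
t 3.9 rack [ 0.0076 -0.0102  0.1072] foot [ 0.1477 -0.3312  0.1072] yaw(tool x from +y) -0.12406368300033965 tilt [-0.0002  0.0006 -1.    ]
F [-0.1206 -0.2005 -1.8903] tq [ 0.029   0.0148 -0.0263] gap -0.0001703825925995368 grip 0.0
dot [275.1429 216.5306] 98
board y,u [0.0916 0.0683]
```

View pics/p3.png

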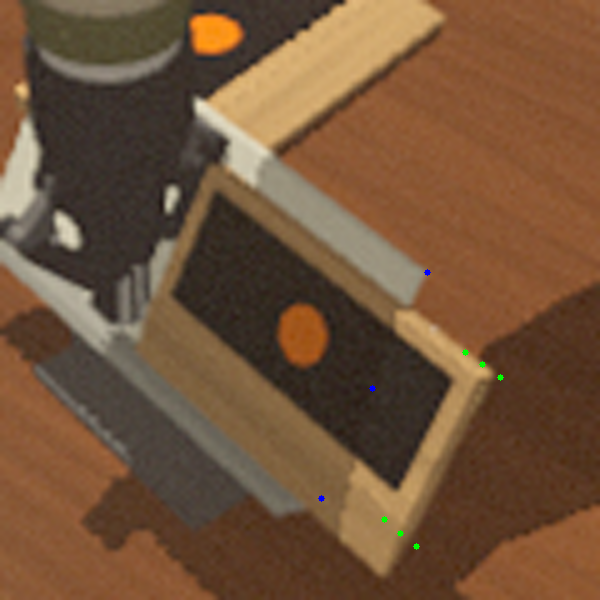

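The board is now about 53 mm out past the rack, with its front top corner at crop (490,372) and its dot at (302,335). Next I'll back off, rise and move above the free end.

```bash
python3 -m pendant '[[-1,-0.006,0,0,0],[-1,0,0,0.0,0],[-1,0,0,-0.06,0],[-1,0,0,-0.06,0],[1,0.046,-0.008,0,0],[1,0.046,-0.008,0,0],[1,0.046,-0.008,0,0],[1,0.046,-0.009,0,0]]'>/dev/null;python3 -m pendant '[[1,0,0,0,0],[1,0,0,0,0]]'; python3 w.py; python3 dot.py
```

```text
clock: 5.2
tcp_pos: [0.6089, 0.1658, 0.2272]
orientation: [0.0, 0.75, 0.662, -0.0]
wrist_force: [0.5, 0.3, -0.0]
finger_gap: 0.0853
grip_force: 0.0
t 5.2 rack [-0.0253  0.1667  0.2272] foot [ 0.1311 -0.152   0.2272] yaw(tool x from +y) -0.12473477041879237 tilt [-0.0001 -0.0004 -1.    ]
F [ 0.5315  0.3227 -0.0445] tq [-0.012   0.0008 -0.0053] gap 0.08525564877898943 grip 0.0
dot [275.15 216.51] 100
board y,u [0.0916 0.0683]
```

```bash
python3 -m pendant '[[1,0,0,0.05,0],[1,0,0,0.046,0],[0,0,0,0,0],[-0.3,0,0,0,0],[-0.3,0,0,0,0]]' 25; python3 -m pendant '[[-1,0,0.0,0,0],[-1,0,0,0,0],[-1,0,0,0,0]]' 25; python3 w.py;python3 dot.py;  python3 - <<'E'
from h import *
import cv2
s=cv2.imread('pics/tmp.png')[...,::-1];d=env.read_camera('side')
f=lambda im,x,y:cv2.resize(im[y:y+150,x:x+100,::-1],None,fx=4,fy=4,interpolation=cv2.INTER_CUBIC)
cv2.imwrite('pics/p4.png',np.hstack([f(s,235,110),f(d,190,90)]))
E
```

```text
clock: 5.88
tcp_pos: [0.6109, 0.1659, 0.1342]
orientation: [0.001, 0.75, 0.661, 0.002]
wrist_force: [2.4, 1.8, 1.1]
finger_gap: 0.0321
grip_force: 3.0
clock: 6.25
tcp_pos: [0.6172, 0.1674, 0.1365]
orientation: [0.005, 0.749, 0.662, 0.008]
wrist_force: [12.8, 2.5, 0.8]
finger_gap: 0.0195
grip_force: 19.5
t 6.25 rack [-0.0173  0.1693  0.1365] foot [ 0.1393 -0.1501  0.1365] yaw(tool x from +y) -0.12343293294578885 tilt [ 0.0186  0.0031 -0.9998]
F [12.7925  2.5111  0.7623] tq [ 0.5858 -3.1883  0.6623] gap 0.019497583951852818 grip 19.505471076699905
dot [268.6023 222.0682] 88
board y,u [0.0813 0.0462]
```

View pics/p4.png

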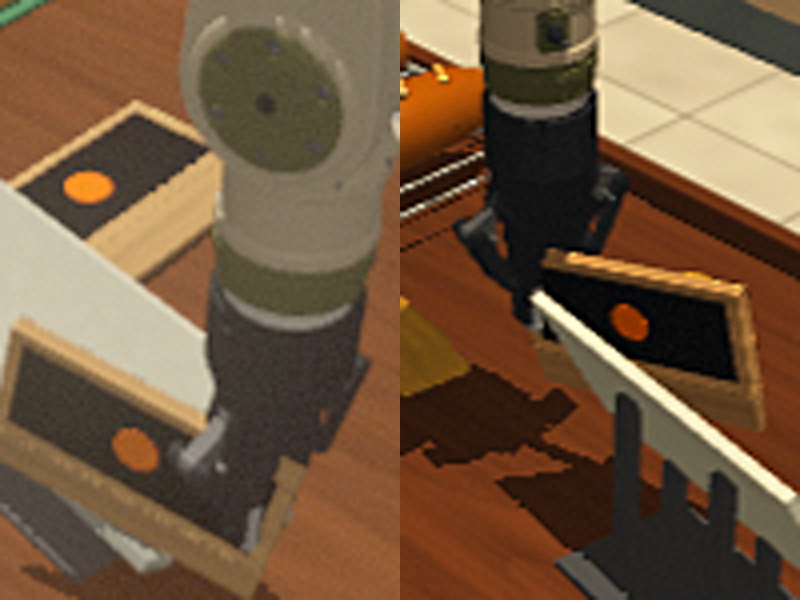

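The board is pinched and swinging upright, but not yet flat in the pads (gap 19.5 mm). Its far end has swung out over the ledge. I'll ease forward and up so it conforms.

```bash
python3 -m pendant '[[-1,0,0.008,-0.004,0],[-1,0,0.008,-0.005,0],[-1,0,0.006,-0.005,0],[-1,0,0.004,-0.006,0],[-1,0,0,0,0]]' 50; python3 w.py;python3 dot.py;  python3 - <<'E'
from h import *
import cv2
s=cv2.imread('pics/tmp.png')[...,::-1];d=env.read_camera('side')
f=lambda im,x,y:cv2.resize(im[y:y+150,x:x+100,::-1],None,fx=4,fy=4,interpolation=cv2.INTER_CUBIC)
cv2.imwrite('pics/p5.png',np.hstack([f(s,225,110),f(d,190,90)]))
E
```

```text
clock: 6.98
tcp_pos: [0.6348, 0.1627, 0.1518]
orientation: [0.0, 0.75, 0.662, 0.0]
wrist_force: [0.0, -0.1, -1.0]
finger_gap: 0.0111
grip_force: 48.4
t 6.975 rack [0.0007 0.1668 0.1518] foot [ 0.157  -0.1542  0.1518] yaw(tool x from +y) -0.1251540709028105 tilt [ 0.0001  0.     -1.    ]
F [ 0.0203 -0.1371 -0.9918] tq [ 0.1459  0.0033 -0.0772] gap 0.011146403043244806 grip 48.42484652996063
dot [267.9322 215.3729] 59
board y,u [0.0722 0.059 ]
```

View pics/p5.png

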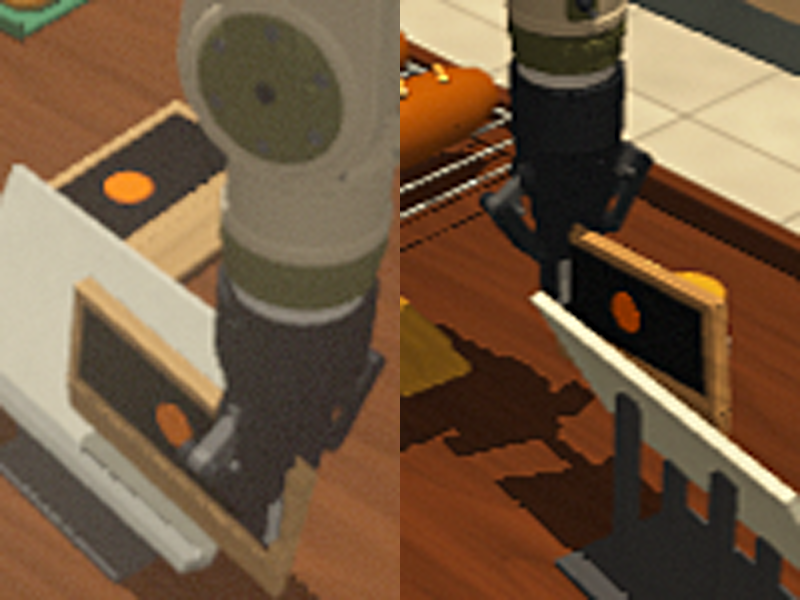

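It is now flat in the pads (gap 11 mm), upright and off the ledge: bottom edge at crop (270,590), tail at (75,290). I'll raise the grip force, lift it clear of the rack and swing over to the foot.

```bash
python3 -m pendant '[[-1,0,0,0,0],[-1,0,0,-0.02,0],[-1,0,0,-0.035,0],[-1,0,0,-0.04,0],[-1,0,0,-0.025,0],[-1,0,0,0,-0.091]]' 90; python3 -m pendant '[[-1,0.03,-0.02,0,0],[-1,0.04,-0.027,0,0],[-1,0.04,-0.028,0,0],[-1,0.04,-0.028,0,0],[-1,0.04,-0.028,0,0],[-1,0.039,-0.026,0,0],[-1,0,0,0,0],[-1,0,0,0,0]]'; python3 w.py; python3 - <<'E'
from h import *
import cv2
s=env.read_camera('scene');d=env.read_camera('side')
cv2.imwrite('pics/s6.png',s[...,::-1]);cv2.imwrite('pics/d6.png',d[...,::-1])
p=np.array(env.get_state()['tcp_pos']);x=[tuple(proj(c,p).astype(int)) for c in C];print(x)
def f(im,q):
    k=4;x,y=max(0,q[0]-50),max(0,q[1]-60)
    c=np.ascontiguousarray(cv2.resize(im[y:y+140,x:x+100,::-1],None,fx=k,fy=k,interpolation=cv2.INTER_CUBIC))
    for i in range(x-x%10+10,x+100,10): cv2.putText(c,str(i),((i-x)*k-10,10),0,.35,(0,255,0),1);cv2.line(c,((i-x)*k,11),((i-x)*k,15),(0,255,0))
    for i in range(y-y%10+10,y+140,10): cv2.putText(c,str(i),(6,(i-y)*k+4),0,.35,(0,255,0),1);cv2.line(c,(0,(i-y)*k),(5,(i-y)*k),(0,255,0))
    return c
cv2.imwrite('pics/p6.png',np.hstack([f(s,x[0]),f(d,x[1])]))
E
```

```text
clock: 7.82
tcp_pos: [0.6356, 0.163, 0.2742]
orientation: [0.001, 0.718, 0.696, 0.002]
wrist_force: [-0.1, -0.0, -1.7]
finger_gap: 0.0106
grip_force: 88.2
clock: 8.82
tcp_pos: [0.4855, 0.3969, 0.2711]
orientation: [0.0, 0.719, 0.695, -0.0]
wrist_force: [-0.9, 0.3, -1.2]
finger_gap: 0.0113
grip_force: 88.3
t 8.825 rack [-0.1766  0.3805  0.2711] foot [-0.0002  0.0747  0.2711] yaw(tool x from +y) -0.03327206202085449 tilt [-0.0001 -0.0007 -1.    ]
F [-0.8864  0.3025 -1.2085] tq [0.1423 0.0302 0.0012] gap 0.011261930783907054 grip 88.253835439682
[(np.int64(446), np.int64(209)), (np.int64(132), np.int64(108))]
```

View pics/p6.png

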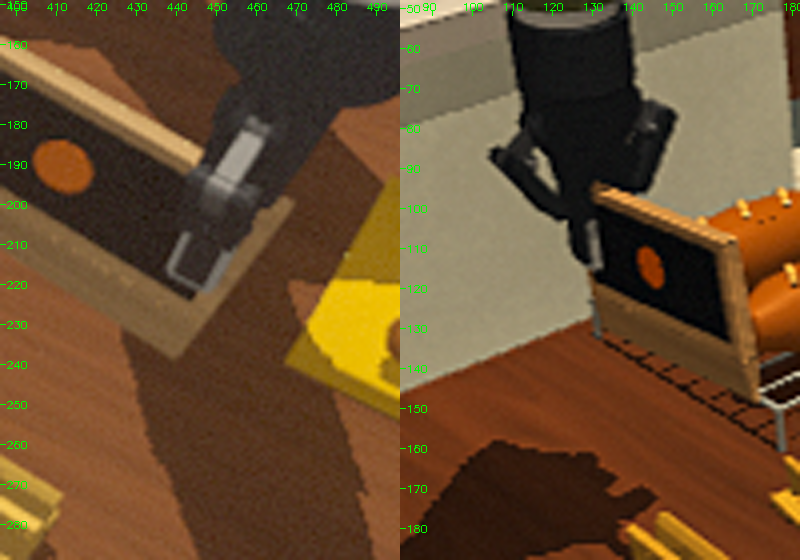

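```bash
python3 - <<'E'
from h import *
tp=np.array(env.get_state()['tcp_pos']);yaw=-.034
O=[('scene',(.002,.09,-.055),(440,238)),('scene',(0,.09,.055),(473.5,199)),('side',(0,-.09,-.055),(176.5,150)),
('side',(-.006,-.09,.055),(169.5,112)),('side',(.006,-.09,.055),(173.5,109)),('side',(-.006,.09,.055),(134,96)),('side',(-.002,.09,-.055),(135,134))]
def P(v,b):
    c,s=np.cos(v[3]),np.sin(v[3]);b=[b[0],c*b[1]-s*b[2],s*b[1]+c*b[2]]
    w=np.array(place([tp[0],tp[1],yaw],[b[0]+v[0],b[1]+v[1],b[2]+v[2]]));w[2]+=tp[2];return w
r=least_squares(lambda v:np.concatenate([proj(c,P(v,b))-px for c,b,px in O]),[0,-.075,-.01,0],loss='soft_l1')
print(r.x,r.fun.reshape(-1,2).round(1).tolist(),'bottom mid z',P(r.x,(0,0,-.055)))
im=proj('scene',P(r.x,(.006,0,0)));print('centre px',im)
E
```

```text
[ 0.0112 -0.077  -0.0072 -0.0351] [[-2.3, 2.0], [-11.7, -0.1], [-1.6, -0.1], [-0.9, -0.4], [-0.9, 1.1], [-5.4, -5.6], [0.8, -7.0]] bottom mid z [0.4947 0.3169 0.209 ]
centre px [402.4054 197.6889]
```

```bash
python3 - <<'E'
from h import *
tp=np.array(env.get_state()['tcp_pos']);yaw=-.034
O=[('scene',(.002,.09,-.055),(440.2,238.5)),('scene',(0,.09,.055),(469,199)),('side',(0,-.09,-.055),(172.3,148)),
('side',(-.006,-.09,.055),(162,108.8)),('side',(.006,-.09,.055),(166,107.5)),('side',(-.006,.09,.055),(131.2,94.3)),('side',(-.002,.09,-.055),(131.2,131.8))]
def P(v,b):
    c,s=np.cos(v[3]),np.sin(v[3]);b=[b[0],c*b[1]-s*b[2],s*b[1]+c*b[2]]
    w=np.array(place([tp[0],tp[1],yaw],[b[0]+v[0],b[1]+v[1],b[2]+v[2]]));w[2]+=tp[2];return w
r=least_squares(lambda v:np.concatenate([proj(c,P(v,b))-px for c,b,px in O]),[0,-.075,-.01,0],loss='soft_l1')
print(r.x,r.fun.reshape(-1,2).round(1).tolist(),'bottom mid z',P(r.x,(0,0,-.055)))
im=proj('scene',P(r.x,(.006,0,0)));print('centre px',im)
E
```

```text
[-0.0011 -0.0719 -0.0058 -0.1086] [[-0.6, -0.2], [-0.8, 1.0], [-1.9, 0.6], [-0.2, 0.1], [-0.1, -0.1], [-8.1, -1.7], [1.0, -1.8]] bottom mid z [0.4824 0.3183 0.2106]
centre px [407.9262 195.2327]
```

```bash
python3 - <<'E'
from h import *
tp=np.array(env.get_state()['tcp_pos']);yaw=-.034
O=[('scene',(.002,.09,-.055),(440.2,238.5)),('scene',(0,.09,.055),(469,199)),('side',(0,-.09,-.055),(172.3,148)),
('side',(-.006,-.09,.055),(162,108.8)),('side',(.006,-.09,.055),(166,107.5)),('side',(-.002,.09,-.055),(131.2,131.8)),('scene',(.006,0,.013),(412,190.5))]
def P(v,b):
    c,s=np.cos(v[3]),np.sin(v[3]);c2,s2=np.cos(v[4]),np.sin(v[4]);b=[c2*b[0]+s2*b[2],b[1],c2*b[2]-s2*b[0]];b=[b[0],c*b[1]-s*b[2],s*b[1]+c*b[2]]
    w=np.array(place([tp[0],tp[1],yaw],[b[0]+v[0],b[1]+v[1],b[2]+v[2]]));w[2]+=tp[2];return w
r=least_squares(lambda v:np.concatenate([proj(c,P(v,b))-px for c,b,px in O]),[0,-.075,-.01,0,0],loss='soft_l1')
print(r.x,r.fun.reshape(-1,2).round(1).tolist(),'bottom mid z',P(r.x,(0,0,-.055)),'ends',P(r.x,(0,.09,-.055)),P(r.x,(0,-.09,-.055)))
E
```

```text
[-0.0011 -0.0712 -0.0052 -0.1037 -0.0106] [[0.0, -0.2], [-0.1, 0.5], [-1.9, 0.3], [-0.5, 0.1], [-0.4, -0.2], [0.9, -2.4], [-1.0, -0.0]] bottom mid z [0.483  0.3193 0.2112] ends [0.4861 0.4087 0.2019] [0.48   0.2298 0.2206]
```

```bash
python3 -m pendant '[[-1,-0.015,0,0.04,0],[-1,0,0,0.045,0],[-1,0,0,0.04,0],[-1,0,0,0.025,0],[-1,0,0,0,0],[-1,0,0,0,0]]' 90; python3 w.py; python3 -m pendant '[[-1,0,0,0.006,0],[-1,0,0,0.006,0],[-1,0,0,0.006,0],[-1,0,0,0.006,0],[-1,0,0,0.006,0],[-1,0,0,0,0]]';python3 w.py
```

```text
clock: 9.68
tcp_pos: [0.4864, 0.3817, 0.1225]
orientation: [0.0, 0.719, 0.695, 0.001]
wrist_force: [0.1, 0.0, -1.3]
finger_gap: 0.0109
grip_force: 88.0
t 9.675 rack [-0.1738  0.3656  0.1225] foot [0.0012 0.0596 0.1225] yaw(tool x from +y) -0.03528436202563113 tilt [ 0.0015  0.0008 -1.    ]
F [ 0.0549  0.0439 -1.2956] tq [0.0777 0.021  0.0221] gap 0.010928575240314141 grip 88.04008483886719
clock: 10.42
tcp_pos: [0.4847, 0.3818, 0.0905]
orientation: [-0.0, 0.719, 0.695, -0.001]
wrist_force: [-0.0, -0.4, -1.0]
finger_gap: 0.0107
grip_force: 88.1
t 10.425 rack [-0.1755  0.3654  0.0905] foot [-0.0004  0.0596  0.0905] yaw(tool x from +y) -0.03393341981022074 tilt [-0.0012 -0.0008 -1.    ]
F [-0.0076 -0.4436 -1.0334] tq [0.1088 0.0063 0.0031] gap 0.010740351374661145 grip 88.08770656585693
```

```bash
python3 -m pendant '[[-1,0,0,0.003,0],[-1,0,0,0.003,0],[-1,0,0,0,0]]';python3 w.py; python3 -m pendant '[[-1,0,0,0.002,0],[-1,0,0,0.001,0],[-1,0,0,0,0]]';python3 w.py
```

```text
clock: 10.8
tcp_pos: [0.485, 0.3819, 0.0851]
orientation: [-0.0, 0.719, 0.695, -0.0]
wrist_force: [0.1, 0.5, -1.1]
finger_gap: 0.0109
grip_force: 88.1
t 10.8 rack [-0.1752  0.3656  0.0851] foot [-0.0001  0.0597  0.0851] yaw(tool x from +y) -0.034018752874809335 tilt [-0.0003 -0.0002 -1.    ]
F [ 0.115   0.486  -1.1444] tq [0.0968 0.0126 0.0296] gap 0.01089947280936771 grip 88.08799982070923
clock: 11.18
tcp_pos: [0.4853, 0.3821, 0.0826]
orientation: [0.0, 0.719, 0.695, 0.0]
wrist_force: [-1.1, 0.5, -0.1]
finger_gap: 0.0112
grip_force: 88.9
t 11.175 rack [-0.1749  0.3658  0.0826] foot [0.0002 0.06   0.0826] yaw(tool x from +y) -0.033977372750956164 tilt [ 0.0005  0.0002 -1.    ]
F [-1.0697  0.5411 -0.0924] tq [0.0732 0.13   0.0217] gap 0.011181799121017869 grip 88.88512372970581
```

```bash
python3 -m pendant '[[-1,0,0,0.001,0],[-1,-0.002,0,0.001,0],[-1,-0.002,0,0,0],[-1,-0.002,0,0,0],[-1,0,0,0,0]]' 30;python3 w.py
```

```text
clock: 11.8
tcp_pos: [0.4856, 0.3793, 0.0825]
orientation: [-0.002, 0.719, 0.696, 0.003]
wrist_force: [-2.6, 5.9, 6.2]
finger_gap: 0.0111
grip_force: 89.4
t 11.8 rack [-0.1743  0.3631  0.0825] foot [0.0006 0.0571 0.0825] yaw(tool x from +y) -0.032518187904905405 tilt [ 0.0021  0.0075 -1.    ]
F [-2.6432  5.878   6.154 ] tq [ 1.9342  0.7149 -0.0354] gap 0.011099307627144011 grip 89.38395380973816
```

```bash
python3 -m pendant '[[-0.78,0,0,0,0],[-0.78,0,0,0,0]]' 30;python3 w.py
```

```text
clock: 12.05
tcp_pos: [0.4856, 0.3793, 0.0825]
orientation: [-0.002, 0.718, 0.696, 0.003]
wrist_force: [-2.9, 6.8, 8.0]
finger_gap: 0.0115
grip_force: 89.4
t 12.05 rack [-0.1743  0.3631  0.0825] foot [0.0006 0.0572 0.0825] yaw(tool x from +y) -0.032434005511793595 tilt [ 0.0022  0.0074 -1.    ]
F [-2.8823  6.8353  7.9789] tq [ 1.8809  0.7702 -0.0108] gap 0.011502816229471004 grip 89.38101410865784
```

```bash
python3 -m pendant '[[-1,-0.003,0,0,0],[-1,-0.003,0,0,0],[-1,0,0,0,0]]' 30;python3 w.py;  python3 -m pendant '[[-1,-0.003,0,0,0],[-1,-0.003,0,0,0],[-1,0,0,0,0]]' 30;python3 w.py
```

```text
clock: 12.42
tcp_pos: [0.4856, 0.3735, 0.0829]
orientation: [-0.002, 0.718, 0.696, 0.004]
wrist_force: [-3.1, 7.2, 9.3]
finger_gap: 0.0111
grip_force: 89.8
t 12.425 rack [-0.1735  0.3574  0.0829] foot [0.0008 0.0514 0.0829] yaw(tool x from +y) -0.03225280926476816 tilt [ 0.0028  0.0081 -1.    ]
F [-3.1484  7.2242  9.2736] tq [1.9726 0.7673 0.0351] gap 0.011093918056840252 grip 89.76647615432739
clock: 12.8
tcp_pos: [0.4854, 0.3673, 0.0829]
orientation: [-0.002, 0.718, 0.696, 0.004]
wrist_force: [-3.1, 6.0, 9.2]
finger_gap: 0.0108
grip_force: 89.8
t 12.8 rack [-0.173   0.3512  0.0829] foot [0.0008 0.0452 0.0829] yaw(tool x from +y) -0.03233158091604193 tilt [ 0.0028  0.0078 -1.    ]
F [-3.1028  6.0053  9.1893] tq [1.8782 0.7658 0.0431] gap 0.010843167299899313 grip 89.8251736164093
```

```bash
python3 -m pendant '[[-1,-0.001,0,0.002,0],[-1,-0.002,0,0.002,0],[-1,-0.003,0,0,0],[-1,-0.003,0,0,0],[-1,0,0,0,0]]';python3 w.py
```

```text
clock: 13.42
tcp_pos: [0.4854, 0.3607, 0.0815]
orientation: [-0.003, 0.718, 0.696, 0.006]
wrist_force: [-7.3, 9.9, 21.4]
finger_gap: 0.0108
grip_force: 91.6
t 13.425 rack [-0.1722  0.3446  0.0815] foot [0.001  0.0385 0.0815] yaw(tool x from +y) -0.03154410130233339 tilt [ 0.0045  0.0132 -0.9999]
F [-7.2633  9.9377 21.4075] tq [ 2.8897  1.8339 -0.2249] gap 0.010847463222845547 grip 91.56550526618958
```

```bash
cat > pit.py <<'E'
from h import *
import cv2
from scipy.spatial.transform import Rotation as Ro
s=env.get_state();tp=np.array(s['tcp_pos']);q=s['orientation'];M=Ro.from_quat([*q[1:],q[0]]).as_matrix()
W=np.stack([M[:,1],M[:,0],-M[:,2]],1) # x,y,z board-like
def dots(c):
    im=env.read_camera(c);cv2.imwrite(f'pics/t_{c}.png',im[...,::-1]);m=cv2.inRange(cv2.cvtColor(im,cv2.COLOR_RGB2HSV),(4,160,70),(22,255,255))
    n,l,st,ce=cv2.connectedComponentsWithStats(m);return [(ce[k],st[k,4]) for k in range(1,n) if st[k,4]>15]
def dp(th,face):
    # board centre at pitch -.1037 rel TCP: (-.0011,-.0712,-.0052)
    def rot(b,a): return np.array([b[0],np.cos(a)*b[1]-np.sin(a)*b[2],np.sin(a)*b[1]+np.cos(a)*b[2]])
    d0=np.array([-.0011,-.0712,-.0052])+rot([face,0,.013],-.1037)
    return tp+W@rot(d0,th+.1037)
for c,f in(('scene',.006),('side',-.006)):
    for th in(-.1037,-.05,0): print(c,th,proj(c,dp(th,f)))
    e=proj(c,dp(-.05,f));print([(p.round(1),a) for p,a in dots(c) if np.hypot(*(p-e))<25])
E
python3 pit.py
```

```text
scene -0.1037 [372.7223 244.7591]
scene -0.05 [372.2662 245.7442]
scene 0 [371.9129 246.6998]
[(array([372.5, 245.8]), np.int32(98))]
side -0.1037 [159.4816 181.3314]
side -0.05 [159.6699 182.4724]
side 0 [159.8069 183.5062]
[(array([159.3, 181.9]), np.int32(37))]
```

```bash
cat >> pit.py <<'E'
def rot(b,a): return np.array([b[0],np.cos(a)*b[1]-np.sin(a)*b[2],np.sin(a)*b[1]+np.cos(a)*b[2]])
def bp(b,th,dz=0): return tp+W@(rot(np.array([-.0011,-.0712,-.0052])+rot(b,-.1037),th+.1037)+[0,0,dz])
E1=[[(x,-.088,.055),(x,.04,.055)] for x in(-.006,.006)]+[[(x,-.09,-.01),(x,-.09,.053)] for x in(-.006,.006)]
def score(th,dz):
    t=0
    for c in('side','scene'):
        g=G[c]
        for a,b in E1:
            P=np.array([proj(c,bp(np.array(a)*(1-k)+np.array(b)*k,th,dz)) for k in np.linspace(0,1,40)]).astype(np.float32)
            t+=cv2.remap(g,P[None,:,0],P[None,:,1],cv2.INTER_LINEAR).mean()
    return t
G={}
for c in('side','scene'):
    i=cv2.GaussianBlur(cv2.imread(f'pics/t_{c}.png').astype(np.float32),(0,0),.8);G[c]=np.sqrt(sum(cv2.Sobel(i,cv2.CV_32F,*d)**2 for d in((1,0),(0,1))).sum(2))
r=sorted([(round(float(score(th,dz)),0),round(th,2),round(dz,3)) for th in np.arange(-.16,.061,.02) for dz in np.arange(-.004,.0061,.002)],reverse=True)
print(r[:8])
E
python3 pit.py | tail -1
```

```text
[(2296.0, np.float64(-0.06), np.float64(-0.004)), (2290.0, np.float64(-0.04), np.float64(-0.002)), (2244.0, np.float64(-0.02), np.float64(0.0)), (2203.0, np.float64(-0.06), np.float64(-0.002)), (2195.0, np.float64(-0.08), np.float64(-0.004)), (2174.0, np.float64(-0.04), np.float64(0.0)), (2165.0, np.float64(-0.0), np.float64(0.002)), (2120.0, np.float64(-0.04), np.float64(-0.004))]
```

```bash
python3 -m pendant '[[-1,0,0,-0.004,0],[-1,0,0,-0.005,0],[-1,0.018,-0.001,0,0],[-1,0,0,0.004,0],[-1,0,0,0,0]]';python3 w.py;python3 -m pendant '[[-1,0,0,0.004,0],[-1,-0.003,0,0.001,0],[-1,-0.004,0,0.001,0],[-1,-0.004,0,0,0],[-1,-0.004,0,0,0],[-1,0,0,0,0]]';python3 w.py;python3 pit.py | tail -1
```

```text
clock: 14.25
tcp_pos: [0.4844, 0.3744, 0.0817]
orientation: [-0.0, 0.719, 0.695, 0.001]
wrist_force: [0.1, 1.9, 4.6]
finger_gap: 0.0109
grip_force: 89.1
t 14.25 rack [-0.1749  0.358   0.0817] foot [-0.0005  0.0522  0.0817] yaw(tool x from +y) -0.03307839916149279 tilt [ 0.001   0.0021 -1.    ]
F [0.0933 1.8752 4.642 ] tq [ 0.7565  0.1482 -0.032 ] gap 0.010856037308680207 grip 89.13750171661377
clock: 15.0
tcp_pos: [0.4855, 0.3661, 0.0812]
orientation: [-0.004, 0.718, 0.696, 0.009]
wrist_force: [-6.9, 17.7, 23.5]
finger_gap: 0.011
grip_force: 92.1
t 15.0 rack [-0.1728  0.35    0.0812] foot [0.0009 0.044  0.0812] yaw(tool x from +y) -0.030809562077911568 tilt [ 0.0064  0.018  -0.9998]
F [-6.9438 17.7382 23.4521] tq [ 3.9612  1.8784 -0.3962] gap 0.011030477163053304 grip 92.13970899581909
[(2224.0, np.float64(-0.04), np.float64(-0.004)), (2216.0, np.float64(-0.02), np.float64(-0.002)), (2169.0, np.float64(-0.0), np.float64(0.0)), (2147.0, np.float64(-0.04), np.float64(-0.002)), (2140.0, np.float64(-0.06), np.float64(-0.004)), (2112.0, np.float64(-0.02), np.float64(0.0)), (2089.0, np.float64(0.02), np.float64(0.002)), (2046.0, np.float64(-0.0), np.float64(0.002))]
```

```bash
python3 -m pendant '[[-1,-0.004,0,0.001,0],[-1,-0.004,0,0.001,0],[-1,-0.004,0,0,0],[-1,0,0,0,0]]';python3 w.py;python3 -m pendant '[[-1,0,0,-0.006,0],[-1,0,0,-0.006,0],[-1,0.02,-0.001,0,0],[-1,0.02,0,0,0],[-1,0,0,0,0],[-1,0,0,0,0]]';python3 w.py;python3 pit.py | tail -1
```

```text
clock: 15.6
tcp_pos: [0.4852, 0.3575, 0.0813]
orientation: [-0.006, 0.717, 0.697, 0.011]
wrist_force: [-11.8, 27.5, 32.6]
finger_gap: 0.0112
grip_force: 93.3
t 15.6 rack [-0.172   0.3414  0.0813] foot [0.0009 0.0353 0.0813] yaw(tool x from +y) -0.028300069748985756 tilt [ 0.0078  0.0245 -0.9997]
F [-11.8413  27.4763  32.5768] tq [ 5.2512  2.8797 -0.4949] gap 0.011161417499235157 grip 93.28049182891846
clock: 16.35
tcp_pos: [0.4833, 0.3864, 0.0847]
orientation: [0.0, 0.719, 0.695, -0.0]
wrist_force: [2.1, 0.3, -1.3]
finger_gap: 0.0109
grip_force: 88.2
t 16.35 rack [-0.1775  0.3699  0.0847] foot [-0.002   0.0642  0.0847] yaw(tool x from +y) -0.03340880157124812 tilt [-0.0003 -0.0004 -1.    ]
F [ 2.122   0.2637 -1.3007] tq [ 0.2304 -0.3318  0.0079] gap 0.01091073195861442 grip 88.24434041976929
[(2282.0, np.float64(-0.04), np.float64(-0.004)), (2276.0, np.float64(-0.04), np.float64(-0.002)), (2269.0, np.float64(-0.02), np.float64(-0.002)), (2268.0, np.float64(-0.06), np.float64(-0.004)), (2241.0, np.float64(-0.02), np.float64(0.0)), (2223.0, np.float64(-0.0), np.float64(0.0)), (2172.0, np.float64(-0.0), np.float64(0.002)), (2140.0, np.float64(0.02), np.float64(0.002))]
```

```bash
python3 -m pendant '[[-1,0.006,0.001,0,0],[-1,0,0,0.002,0],[-1,0,0,0.002,0],[-1,0,0,0,0]]';python3 w.py;python3 -m pendant '[[-1,0,0,0.002,0],[-1,0,0,0.001,0],[-1,0,0,0,0]]';python3 w.py
```

```text
clock: 16.95
tcp_pos: [0.4844, 0.3919, 0.0812]
orientation: [-0.0, 0.719, 0.695, -0.0]
wrist_force: [-0.4, 0.5, -1.5]
finger_gap: 0.0108
grip_force: 88.4
t 16.95 rack [-0.1771  0.3754  0.0812] foot [-0.0011  0.0697  0.0812] yaw(tool x from +y) -0.034077145796588285 tilt [-0.0002 -0.0002 -1.    ]
F [-0.3503  0.4595 -1.5037] tq [ 0.1696 -0.0044  0.0188] gap 0.010834432255773652 grip 88.44478011131287
clock: 17.32
tcp_pos: [0.4845, 0.392, 0.0808]
orientation: [0.0, 0.719, 0.695, 0.001]
wrist_force: [-3.8, -2.8, 13.3]
finger_gap: 0.0112
grip_force: 90.7
t 17.325 rack [-0.1769  0.3756  0.0808] foot [-0.0009  0.0698  0.0808] yaw(tool x from +y) -0.034054933405046305 tilt [ 0.0014  0.0005 -1.    ]
F [-3.8323 -2.8116 13.3432] tq [-0.6939  1.075  -0.0476] gap 0.011205124377110026 grip 90.72129607200623
```

Floor contact is at the expected height, so the board is nearly level and seated. I'll relieve the press and open gently.

```bash
python3 -m pendant '[[-1,0,0,-0.0015,0],[-1,0,0,0,0],[-0.7,0,0,0,0],[-0.65,0,0,0,0],[-0.6,0,0,0,0],[-0.5,0,0,0,0]]' 20;python3 w.py;python3 pit.py | tail -1
```

```text
clock: 18.08
tcp_pos: [0.4845, 0.392, 0.0796]
orientation: [0.0, 0.719, 0.695, -0.0]
wrist_force: [0.5, -0.3, -0.1]
finger_gap: 0.0215
grip_force: 0.0
t 18.075 rack [-0.177   0.3756  0.0796] foot [-0.0009  0.0698  0.0796] yaw(tool x from +y) -0.03406171466816714 tilt [-0.0001 -0.0001 -1.    ]
F [ 0.5357 -0.2607 -0.1429] tq [-0.0441  0.0077  0.0273] gap 0.021488828800853472 grip 0.0
[(2258.0, np.float64(-0.02), np.float64(-0.002)), (2249.0, np.float64(-0.0), np.float64(0.0)), (2236.0, np.float64(-0.04), np.float64(-0.004)), (2212.0, np.float64(-0.04), np.float64(-0.002)), (2209.0, np.float64(0.02), np.float64(0.002)), (2196.0, np.float64(-0.02), np.float64(0.0)), (2194.0, np.float64(-0.06), np.float64(-0.004)), (2153.0, np.float64(-0.0), np.float64(0.002))]
```

```bash
python3 -m pendant '[[0,0,0,0,0],[1,0,0,0,0],[1,0,0,0,0],[1,0,0,-0.04,0],[1,0,0,-0.055,0],[1,0,0,-0.055,0],[1,0.04,0,0,0],[1,0.04,0,0,0]]';python3 w.py; cat > fin.py <<'E'
from h import *
import cv2
from scipy.optimize import differential_evolution
G={}
for c in('side','scene'):
    im=env.read_camera(c);cv2.imwrite(f'pics/f_{c}.png',im[...,::-1])
    i=cv2.GaussianBlur(im.astype(np.float32),(0,0),.8);G[c]=np.sqrt(sum(cv2.Sobel(i,cv2.CV_32F,*d)**2 for d in((1,0),(0,1))).sum(2))
F=[.4831,.3222,-.034]
E={'scene':[[(.006,-.09,.055),(.006,.09,.055)],[(-.006,-.09,.055),(-.006,.09,.055)],[(.006,.09,-.01),(.006,.09,.055)],[(.006,-.09,-.01),(.006,-.09,.055)]],
'side':[[(.006,-.09,.055),(.006,.09,.055)],[(-.006,-.09,.055),(-.006,.09,.055)],[(-.006,-.09,-.01),(-.006,-.09,.055)],[(.006,-.09,-.01),(.006,-.09,.055)],[(-.006,.09,-.01),(-.006,.09,.055)]]}
K=np.linspace(0,1,40)[:,None]
def sc(v):
    c_,s_=np.cos(v[3]),np.sin(v[3]);c2,s2=np.cos(v[4]),np.sin(v[4]);t=0
    for c in E:
        for a,b in E[c]:
            b3=np.array(a)*(1-K)+np.array(b)*K;b3=np.c_[c2*b3[:,0]+s2*b3[:,2],b3[:,1],c2*b3[:,2]-s2*b3[:,0]]
            b3=np.c_[b3[:,0],c_*b3[:,1]-s_*b3[:,2],s_*b3[:,1]+c_*b3[:,2]]+np.array(v[:3])+[0,0,.067]
            y=F[2];w=np.c_[F[0]+np.cos(y)*b3[:,0]-np.sin(y)*b3[:,1],F[1]+np.sin(y)*b3[:,0]+np.cos(y)*b3[:,1],b3[:,2]]
            P=proj(c,w).astype(np.float32);t-=cv2.remap(G[c],P[None,:,0],P[None,:,1],cv2.INTER_LINEAR).mean()
    return t
r=differential_evolution(sc,[(-.008,.008),(-.02,.02),(-.005,.02),(-.12,.08),(-.1,.1)],seed=1,maxiter=60)
print('board vs seated pose: x,y,z,pitch,lean',r.x,r.fun)
E
python3 fin.py
```

```text
clock: 19.18
tcp_pos: [0.488, 0.4729, 0.2317]
orientation: [0.0, 0.719, 0.695, 0.002]
wrist_force: [-0.1, 0.8, -0.1]
finger_gap: 0.0854
grip_force: 0.0
t 19.175 rack [-0.1836  0.4562  0.2317] foot [-0.0002  0.1508  0.2317] yaw(tool x from +y) -0.035267897847593044 tilt [ 0.0026  0.0018 -1.    ]
F [-0.1329  0.7684 -0.0963] tq [ 0.0747  0.0005 -0.0545] gap 0.08539925896857542 grip 0.0
board vs seated pose: x,y,z,pitch,lean [ 0.0008  0.009   0.0001 -0.0057 -0.0236] -2572.657
```

The board is seated: height error 0.1 mm, level and upright. It sits about 9 mm off centre along the groove, so I'll nudge its end gently with closed fingers.

```bash
python3 -m pendant '[[-1,-0.02,0,0.04,0],[-1,0,0,0.045,0],[-1,0,0,0.045,0],[-1,0,0,0.023,0],[-1,0,0,0,0]]' 30; python3 -m pendant '[[-1,-0.008,0,0,0],[-1,-0.006,0,0,0],[-1,-0.003,0,0,0],[-1,-0.003,0,0,0],[-1,-0.003,0,0,0],[-1,-0.002,0,0,0],[-1,0,0,0,0]]'; python3 w.py
```

```text
clock: 19.9
tcp_pos: [0.485, 0.4502, 0.0744]
orientation: [-0.0, 0.719, 0.695, -0.003]
wrist_force: [-0.5, -0.0, 0.4]
finger_gap: -0.0001
grip_force: 0.0
clock: 20.78
tcp_pos: [0.4857, 0.4269, 0.0767]
orientation: [0.0, 0.719, 0.695, -0.0]
wrist_force: [-0.0, 0.7, 0.4]
finger_gap: 0.0004
grip_force: 0.0
t 20.775 rack [-0.1802  0.4103  0.0767] foot [-0.001   0.1047  0.0767] yaw(tool x from +y) -0.03409130236592846 tilt [-0.0001 -0.0001 -1.    ]
F [-0.0088  0.6883  0.4143] tq [ 0.0565 -0.072   0.0474] gap 0.0003845642777024814 grip 0.0
```

Back away, rise and re-measure.

```bash
python3 -m pendant '[[-1,0.015,0,0,0],[-1,0.015,0,0,0],[-1,0,0,-0.05,0],[-1,0,0,-0.06,0],[-1,0,0,-0.06,0],[-1,0,0,0,0],[-1,0,0,0,0]]'; python3 fin.py; python3 - <<'E'
from h import *
for l in('other_sign','bun_plate','jam_jar'): print(l,[np.round(d['centre'],1).tolist() for d in env.recognise('scene',l)][:1])
E
```

```text
clock: 21.65
tcp_pos: [0.4865, 0.4579, 0.2465]
orientation: [0.0, 0.719, 0.695, 0.0]
wrist_force: [0.0, -0.2, -0.4]
finger_gap: -0.0003
grip_force: 0.0
board vs seated pose: x,y,z,pitch,lean [ 0.0008  0.009   0.0003 -0.0005 -0.0204] -2558.904296875
other_sign [[173.5, 158.8]]
bun_plate [[186.4, 253.4]]
jam_jar [[254.3, 296.9]]
```

The end was not where the fit put it: the finger got to y=0.092 without moving the board, so the board is centred to within a few mm. It stands seated and upright, so I'm handing in.

```bash
python3 -c "
from workcell import env
print(env.hand_in())"
```

```text
the job is handed in; nothing more can be done
None
```

The sign board is standing upright and seated in the larger brass foot, centred to within a few millimetres, and the job is handed in at about 22 s; I never touched the other sign, bun plate or jam jar.

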